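# Swing out the picture stand's prop leg

## Task

The steel bench clamp on the credenza holds a wooden picture stand on its side. Push that stand's folding prop leg out from the panel until it reaches its stop, and leave it open there. Keep the other stand's leg (the one in the dark wooden block) as it is, and do not disturb the bowl or the glass orb.

Things in the scene. Friction and masses are not known exactly. Their poses are not given: they have to be found in the camera images.
- clamped_stand: Steel bench clamp holding a pale wooden picture stand on its side, all fixed to the table. Origin on the table under the panel's middle, z up (mm): panel 160 along y, 10 along x, top edge 155 high; clamp x, y -45 to 45, 82 high, its screw bar to x -80, 70 high. Behind the panel (+x) a wooden prop leg, hinged on an upright axis at x 12, y 62, runs to -y when folded.
- foot_top (a point): Top centre of the upright round foot bar (12 mm diameter, 15 to 195 mm above the table) at the free end of the clamped stand's prop leg, 130 mm from the hinge axis. Its upper 40 mm stand clear above the panel's top edge and can be pushed there from the panel's side. The leg strip itself is 8 mm thick and 87 to 123 mm above the table. This frame turns with the leg.
- prop_leg (a joint): Angle of the clamped stand's leg, rad: 0 folded against the panel, 1.0 fully out at its hard stop, starts at 0 to 0.25. Grows counter-clockwise seen from above: at angle q the foot bar is at x = 12 + 130 sin q, y = 62 - 130 cos q (mm) in the frame of clamped_stand. Slight hinge friction, about 0.5 N at the foot bar; no spring, it stays where left.
- spare_foot_top (a point): Top centre (195 mm above the table) of the foot bar of the OTHER stand, which looks the same but sits in a dark brown wooden block, 90 x 90 x 79 mm, instead of the steel clamp; also fixed to the table. Its leg swings just as easily and is to be left alone.
- bowl: Grey ceramic bowl, 110 mm across the rim, 48 high, loose; origin at the middle of its underside.
- orb: Green glass orb, 68 mm in diameter, on a brass foot 52 across, 78 high in all, loose; origin at the middle of the foot's underside.
There are look-alikes about, which are no part of the job. What is shaped like the clamped_stand but blue is not meant.

How it is judged:
By the outcome, as a careful person would: the job done as asked, in the order asked, and still so for the second after the job is handed in, with the robot touching nothing.
It also fails if it takes over 32 s, if anything falls off the work surface, if the arm or the gripper's body presses on something with over 40 N, if the wrist force passes 120 N, or if a joint passes its speed limit or range.

## Robot

A 6-joint arm with a two-finger parallel gripper is mounted at the origin on the work surface. World frame = base frame: x ahead of the robot, y to its left, z up, the work surface at z = 0. Lengths are in mm, angles in degrees, forces in N, time in s.
With the tool pointing down it reaches from about 350 to 850 mm from the base axis. Payload 8.1 kg.
Tool frame: the origin (TCP) lies on the centre line of the jaws, within the pads' length; the fingertips stand 19 mm ahead of it and the grasp point (between the pads) is the TCP; z points along the fingers, y is the direction in which the jaws open and shut (so a half turn about z gives the same grasp; the last joint's range is limited). The gripper opens to 85 mm and grips with 20 to 120 N. Pads are 22 mm wide; open, the fingers measure 114 mm over their backs; the gripper's body (76 mm by 85 mm) begins 54 mm behind the grasp point. The pads swing forward as they close: fully open they stand 13 mm farther back than shut.
Start: joints at [-70.554, 7.471, 85.268, -0, 87.261, -4.893], TCP at [247.303, -546.668, 212.892] pointing down, gripper open.
Joint ranges: [-169.43, 169.43], [-51.17, 129.36], [1.28, 143.12], [-76.62, 256.62], [0, 156.53], [-152.29, 152.29]. Speed limits (degrees/s): [136.94, 136.94, 159.86, 180, 180, 180].

## Interface

Orientations are given as [roll, pitch, yaw] about the fixed x, y, z axes, in that order (R = Rz(yaw) Ry(pitch) Rx(roll)).
In Python, from bench import r, viewer gives the robot as it stands.
- The arm moves only by the tool carry_out, never from a script. Its argument "commands" is a list that holds one entry, the list of rows, each a list of 7 numbers: the finger opening in mm, from 0 to 85.4, then the shift along the tool's x, y, z in mm, then the turn, a rotation vector about the tool's x, y, z in degrees. A call has 1 to 5 rows; each row is the pose to reach, as a shift and turn from the pose commanded when the call began, along the tool's axes at that moment; what a row does not reach only later rows make up. A row lasts 1/8 s, in which the tool goes at most 62.5 mm and 10.7 degrees, less where a joint would pass 70% of its speed; a pose out of reach is approached as far as the arm can. A call with a gripper value outside its range is refused whole. The fingers move at their own pace and stop on an object; "grip_force" is the grip in N (left out, the last holds). Time passes only in rows, so rows that repeat a pose let the fingers close. It gives the time, the measured TCP pose, the force and the opening at its end, in the units of the state.
- r.sense(): the state, without advancing time (a new reading comes with each control period).
- viewer.snapshot(name): name is "side" or "top"; returns the picture (420x560x3 uint8, red, green, blue); there is no depth.
- viewer.calibration(name): a dict with "camera_matrix" (3x3 intrinsics, pixels), "rvec" (rotation vector, rad) and "tvec" (3), from world to camera coordinates, as OpenCV has them. Camera axes: x right, y down, z forward; pixel columns grow to the right and rows downward; lengths in mm; the calibration is good to about 2 mm. A picture is of the moment at which its call begins. calibration takes no time and is no camera call.
- r.hand_in(): hands the job in, once; it reports no verdict.
The state is a dict: "time": time; "joint_pos": joint angles; "qd": joint speeds; "joint_efforts": joint torques, N m; "tool_pos": TCP position; "tcp_rot": TCP orientation; "ft_force": force on the tool from outside, world axes, zero at the start; "wrist_torque": the same for the moment, N m; "finger_gap": finger opening in mm.
Only numpy, scipy, OpenCV 4.12 (cv2) and the standard library are available. Lean on these libraries where they do the work, as an engineer would, in place of code of your own. Each camera call takes 0.05 s, during which the arm holds its last target. There are 200 camera calls.

## Working session

There is one attempt and no reset: what is moved stays moved. The work goes in short steps, Python scripts to look and compute and a tool call to move; the robot and the scene stay as the last step left them, time stands still between calls to the robot, and variables do not carry over. Pictures are saved under pics/ and viewed, about 8 in all and at most 12, crops included, and the job is handed in when it is done.

Besides the shell and the picture viewer there is one more tool, called after "Emit:" as name([rows], argument=value, ...), one row to a line, values as JSON. carry_out: Moves the arm, as the interface text tells. Its arguments: {"type":"object","properties":{"commands":{"type":"array","items":{"type":"array","items":{"type":"array","items":{"type":"number"}}}},"grip_force":{"type":"number"}},"required":["commands"]}

```bash
mkdir -p pics; cat > h.py <<'E'
import numpy as np,cv2
from bench import r,viewer
def cal(n):
    c=viewer.calibration(n);K=np.array(c["camera_matrix"],float);R=cv2.Rodrigues(np.array(c["rvec"],float))[0];t=np.array(c["tvec"],float).ravel();return K,R,t
def ray(n,u,v):
    K,R,t=cal(n);d=R.T@np.linalg.inv(K)@[u,v,1];return -R.T@t,d
def atz(n,u,v,z):
    o,d=ray(n,u,v);return (o+d*(z-o[2])/d[2]).round(1)
def proj(n,p):
    K,R,t=cal(n);c=K@(R@np.array(p,float)+t);return (c[:2]/c[2]).round(1)
def snap(n,f,crop=None,s=1):
    im=cv2.cvtColor(viewer.snapshot(n),cv2.COLOR_RGB2BGR)
    if crop: a,b,c,d=crop;im=im[b:d,a:c]
    cv2.imwrite("pics/"+f,cv2.resize(im,None,fx=s,fy=s,interpolation=cv2.INTER_CUBIC))
E
python3 - <<'E'
from h import *
snap("top","t1.png",s=1.4);snap("side","s1.png",s=1.4)
for n in("top","side"):
    K,R,t=cal(n);print(n,(-R.T@t).round(),K[0,0])
print(r.sense())
E
```

```text
top [ 395.  -12. 1314.] 453.7698116644871
side [ 509. -572.  799.] 390.5119573282894
{'time': 0.1, 'joint_pos': array([-7.05557659e+01,  7.51411838e+00,  8.53250594e+01, -2.53154729e-05,
        8.72623713e+01, -4.89477036e+00]), 'qd': array([ 0.05269579, -0.0380058 , -0.1199354 , -0.05409878, -0.03355436,
        0.00707544]), 'joint_efforts': array([ 1.45271970e-03, -5.70951748e+01, -5.01939476e+01, -1.63903342e-04,
        8.26353673e-03, -3.80524352e-05]), 'tool_pos': array([ 247.10035357, -546.14980043,  211.89522261]), 'tcp_rot': array([-1.79898819e+02, -8.63957398e-03,  2.43389980e+01]), 'ft_force': array([ 0.17099105, -0.10656265,  0.02869804]), 'wrist_torque': array([-0.04058245, -0.03329759,  0.01186377]), 'finger_gap': 85.70161975550835}
```

View pics/t1.png

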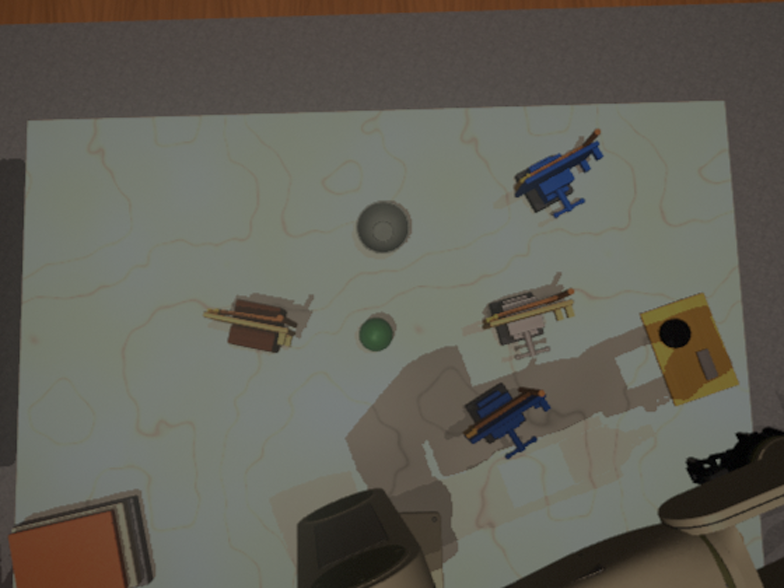

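View pics/s1.png

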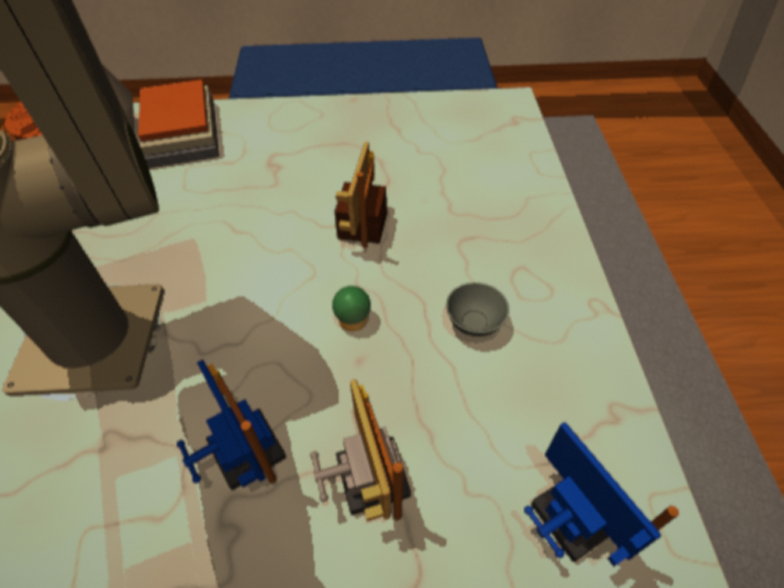

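Top view (1.4x pixels) has four candidates. The pale stand in a steel clamp is at (528,310), the pale stand in a brown block at (255,322), and the blue look-alikes at (555,175) and (507,412). I choose (528,310), seen at (370,450) in the side view. Next is a close crop of it.

```bash
python3 - <<'E'
from h import *
a=cv2.cvtColor(viewer.snapshot("top"),cv2.COLOR_RGB2BGR)[185:275,330:430]
b=cv2.cvtColor(viewer.snapshot("side"),cv2.COLOR_RGB2BGR)[260:380,215:315]
a=cv2.resize(a,None,fx=4,fy=4,interpolation=cv2.INTER_CUBIC);b=cv2.resize(b,None,fx=4,fy=4,interpolation=cv2.INTER_CUBIC)
c=np.zeros((480,800,3),np.uint8);c[:360,:400]=a;c[:,400:]=b
cv2.imwrite("pics/c1.png",c)
E
```

```text
(no output)
```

View pics/c1.png

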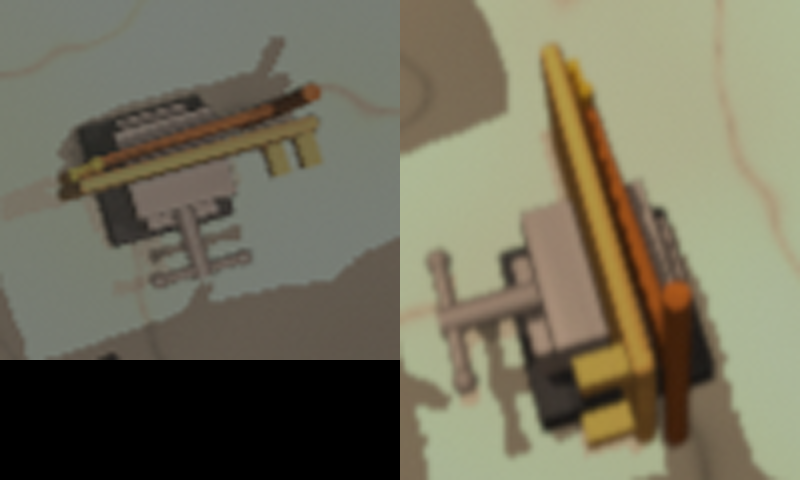

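```bash
python3 - <<'E'
from h import *
T=lambda x,y:(330+x/4,185+y/4)
S=lambda x,y:(215+(x-400)/4,260+y/4)
for nm,tp,sp,z in(("foot",(313,92),(677,290),195),("pL",(84,186),(550,47),155),("pR",(318,124),(643,362),155)):
    print(nm,atz("top",*T(*tp),z),atz("side",*S(*sp),z))
E
```

```text
foot [ 522.2 -341.2  195. ] [ 525.1 -338.2  195. ]
pL [ 470.6 -203.5  155. ] [ 474.1 -203.2  155. ]
pR [ 506.1 -355.   155. ] [ 510.4 -352.   155. ]
```

The crop shows the steel clamp, pale panel and red-brown leg; the foot bar top is at crop (313,92) in top and (677,290) in side. Both cameras agree to about 4 mm, and the panel measures 155 mm (given 160). That gives centre (490,-278), yaw about 13.5° and q about 0.05. The foot bar is at (523.6,-339.7), and its stop should be at (610,-258). I'll now approach high on the panel's side with the fingers shut.

Emit:
carry_out([
  [[0,55,-11,-27,0,0,0],[0,115,-23,-27,0,0,-5],[0,175,-36,-27,0,0,-10],[0,235,-48,-27,0,0,-15],[0,290,-59,-27,0,0,-19.3]],
], grip_force=20)

```text
time: 0.82
tool_pos: [488.7, -371.8, 239.8]
tcp_rot: [180.0, -0.0, 43.8]
ft_force: [1.2, -1.0, 0.1]
finger_gap: -0.1
```

Emit:
carry_out([
  [[0,0,0,0,0,0,0],[0,0,0,0,0,0,0]],
])

```text
time: 1.08
tool_pos: [487.1, -373.2, 239.5]
tcp_rot: [-180.0, 0.0, 43.7]
ft_force: [0.6, 0.1, -0.4]
finger_gap: 0.2
```

```bash
python3 - <<'E'
from h import *
snap("side","s2.png",(120,130,400,400),2)
s=r.sense();print(s["time"],s["tool_pos"],s["tcp_rot"],s["ft_force"],s["finger_gap"])
E
```

```text
1.125 [ 486.59270018 -373.83328541  239.64302807] [-1.79974533e+02  3.03650448e-02  4.35914036e+01] [ 0.33666841 -0.4467849   0.07688324] 0.214135375963468
```

View pics/s2.png

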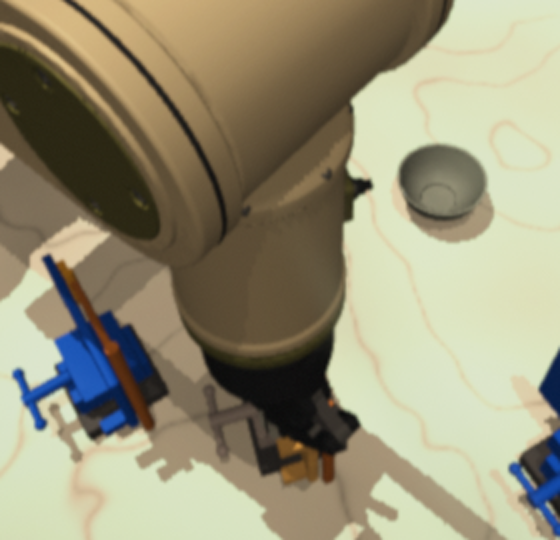

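The side view shows the gripper hovering on the panel's side of the foot bar (crop (328,465)), with nothing touched. The TCP is 50 mm behind the bar along the push line, so I descend and creep up to contact.

Emit:
carry_out([
  [[0,0,0,25,0,0,0],[0,0,0,50,0,0,0],[0,10,0,50,0,0,0],[0,20,0,50,0,0,0],[0,26,0,50,0,0,0]],
])

```text
time: 1.75
tool_pos: [507.2, -355.6, 191.7]
tcp_rot: [179.9, -0.0, 43.6]
ft_force: [-0.1, 0.4, 0.1]
finger_gap: -0.4
```

Emit:
carry_out([
  [[0,3,0,0,0,0,0],[0,6,0,0,0,0,0],[0,9,0,0,0,0,0],[0,12,0,0,0,0,0],[0,12,0,0,0,0,0]],
])

```text
time: 2.38
tool_pos: [514.8, -347.0, 189.8]
tcp_rot: [-180.0, -0.0, 43.7]
ft_force: [1.0, -0.6, 0.5]
finger_gap: 0.0
```

```bash
python3 - <<'E'
from h import *
a=cv2.cvtColor(viewer.snapshot("top"),cv2.COLOR_RGB2BGR)[165:285,320:440]
b=cv2.cvtColor(viewer.snapshot("side"),cv2.COLOR_RGB2BGR)[260:380,215:315]
c=np.hstack([cv2.resize(x,None,fx=3.5,fy=3.5,interpolation=cv2.INTER_CUBIC) for x in(a,b)])
cv2.imwrite("pics/c2.png",c)
s=r.sense();print(s["time"],s["tool_pos"],s["ft_force"])
E
```

```text
2.475 [ 514.69347445 -347.19480767  189.86535334] [-0.32069211 -0.60703157  0.34921138]
```

View pics/c2.png

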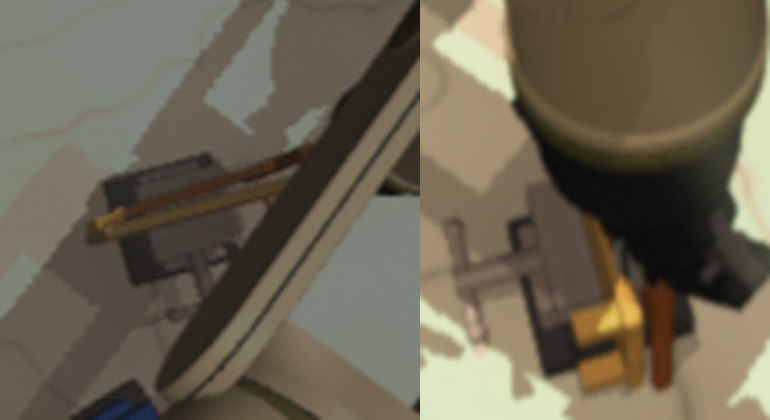

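Contact is about due: the bar is at side crop (660,290), right at the fingertips. Now I follow the arc.

Emit:
carry_out([
  [[0,10,5,0,0,0,0],[0,20,9,0,0,0,0],[0,30,11.5,0,0,0,0],[0,40,14,0,0,0,0],[0,50,15,0,0,0,0]],
])

```text
time: 3.1
tool_pos: [561.9, -323.0, 189.8]
tcp_rot: [-180.0, 0.0, 43.7]
ft_force: [-0.6, 0.7, -0.7]
finger_gap: 0.2
```

Emit:
carry_out([
  [[0,10,0,0,0,0,0],[0,20,-1,0,0,0,0],[0,30,-2,0,0,0,0],[0,40,-5,0,0,0,0],[0,48,-8,0,0,0,0]],
])

```text
time: 3.72
tool_pos: [590.8, -283.9, 189.9]
tcp_rot: [-180.0, -0.0, 43.7]
ft_force: [0.1, 0.0, 0.7]
finger_gap: -0.2
```

Emit:
carry_out([
  [[0,2,-1,0,0,0,0],[0,4,-2,0,0,0,0],[0,6,-3,0,0,0,0],[0,8,-4,0,0,0,0],[0,8,-4,0,0,0,0]],
])

```text
time: 4.35
tool_pos: [593.5, -276.1, 189.9]
tcp_rot: [-180.0, -0.0, 43.6]
ft_force: [0.1, 0.2, 0.5]
finger_gap: 0.1
```

```bash
python3 - <<'E'
from h import *
snap("side","s3.png",(180,170,400,390),2.6)
s=r.sense();print(s["time"],s["tool_pos"],s["ft_force"])
E
```

```text
4.4 [ 593.48105325 -276.22673822  189.91772698] [-0.46564486 -0.07795078 -0.37914823]
```

View pics/s3.png

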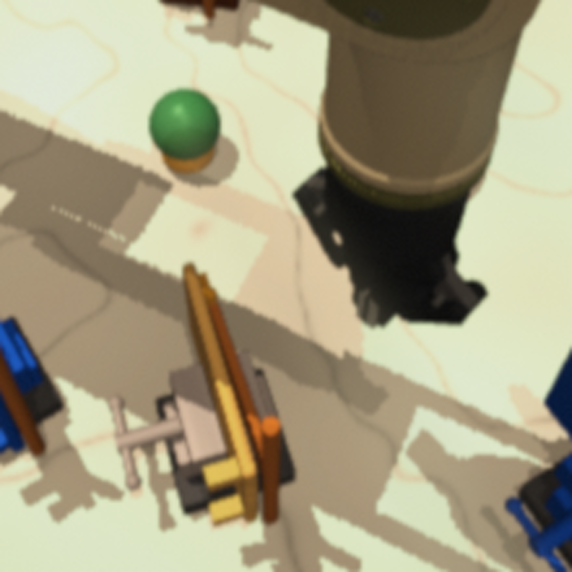

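The leg did not move: the bar is still at crop (270,428), so the fingers missed it. I'll check the measured finger and bar positions against the image.

```bash
python3 - <<'E'
from h import *
c=lambda p:((proj("side",p)-[180,170])*2.6).round()
for z in(158,171,190,230):print(z,c((593.5,-276.2,z)))
print("bar",[c((523.6,-339.7,z)) for z in(15,195)], atz("side",180+270/2.6,170+424/2.6,195), atz("side",180+270/2.6,170+518/2.6,15))
snap("side","s4.png",(285,240,385,310),8)
snap("top","t2.png",(300,130,460,270),4)
E
```

```text
158 [366. 348.]
171 [368. 340.]
190 [370. 327.]
230 [375. 297.]
bar [array([269., 516.]), array([269., 425.])] [ 524.4 -339.1  195. ] [ 524.4 -341.    15. ]
```

View pics/s4.png

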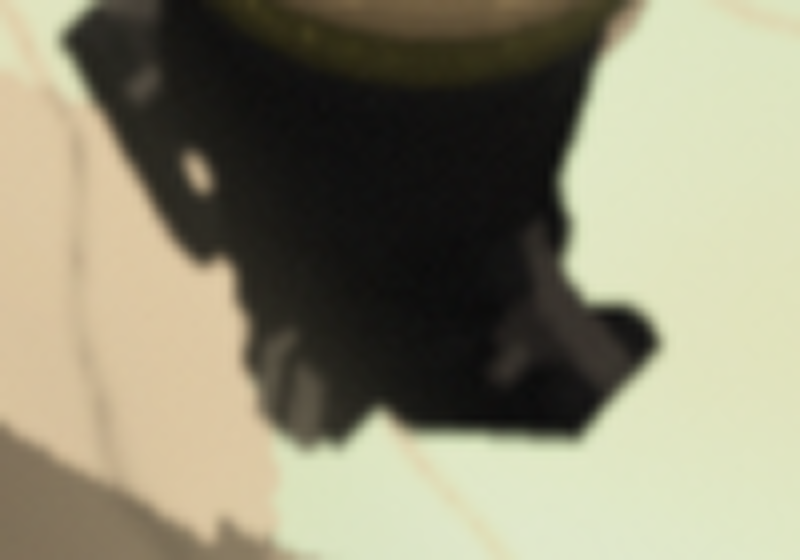

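View pics/t2.png

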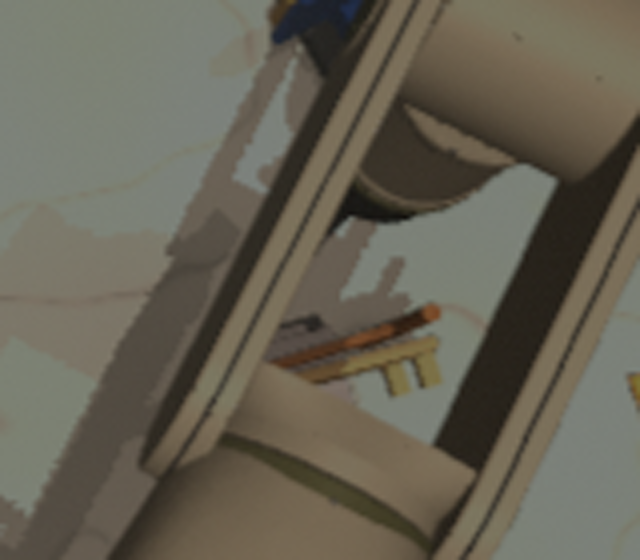

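The observed fingertips (side pixel ≈(324,296)) lie at about z 190–195, not the nominal 171. They therefore passed just over the bar's 195 mm top, with no force and nothing disturbed. I'll go back high and come down to TCP z 176, where even the nominal tips clear the 155 mm panel.

Emit:
carry_out([
  [[0,0,0,-50,0,0,0],[0,-40,0,-50,0,0,0],[0,-80,-1,-50,0,0,0],[0,-120,-2,-50,0,0,0],[0,-144,-3,-50,0,0,0]],
])

```text
time: 5.12
tool_pos: [485.7, -374.7, 240.0]
tcp_rot: [180.0, 0.0, 43.6]
ft_force: [0.4, 0.3, 0.1]
finger_gap: -0.3
```

Emit:
carry_out([
  [[0,0,0,30,0,0,0],[0,0,0,50,0,0,0],[0,0,0,57,0,0,0],[0,0,0,64,0,0,0],[0,0,0,64,0,0,0]],
])

```text
time: 5.75
tool_pos: [487.4, -373.2, 175.8]
tcp_rot: [-180.0, 0.0, 43.7]
ft_force: [0.2, -0.1, -0.2]
finger_gap: -0.1
```

Emit:
carry_out([
  [[0,10,0,0,0,0,0],[0,20,0,0,0,0,0],[0,30,0,0,0,0,0],[0,37,0,0,0,0,0],[0,44,0,0,0,0,0]],
])

```text
time: 6.38
tool_pos: [519.8, -343.1, 176.6]
tcp_rot: [179.9, 0.0, 43.6]
ft_force: [0.4, -1.6, 1.9]
finger_gap: 0.1
```

```bash
python3 - <<'E'
from h import *
snap("side","s5.png",(230,290,330,380),6)
s=r.sense();print(s["time"],s["tool_pos"],s["ft_force"])
E
```

```text
6.425 [ 520.27718081 -342.5220782   176.547543  ] [ 1.86938344 -1.03087111  3.0982485 ]
```

View pics/s5.png

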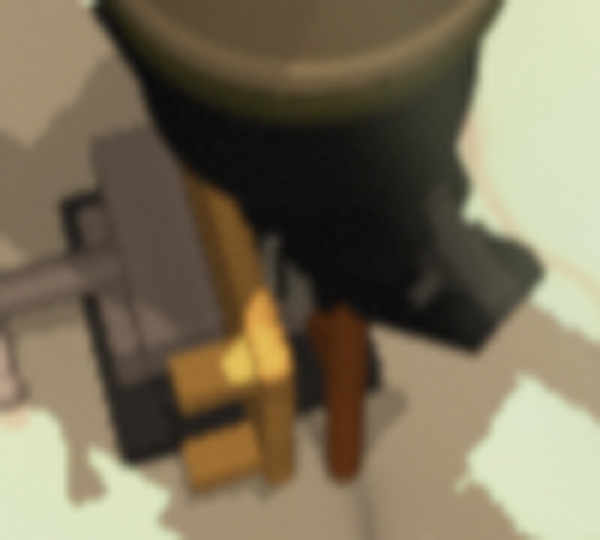

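```bash
python3 - <<'E'
from h import *
for z in(157,165,176,185):print(z,"tip from image",atz("side",230+297/6,290+315/6,z),"tcp px crop",((proj("side",(520.3,-342.5,z))-[230,290])*6).round())
print("bar base",atz("side",230+345/6,290+475/6,15), r.sense()["ft_force"])
E
```

```text
157 tip from image [ 517.2 -339.9  157. ] tcp px crop [309. 324.]
165 tip from image [ 517.1 -342.8  165. ] tcp px crop [308. 313.]
176 tip from image [ 517.  -346.8  176. ] tcp px crop [308. 299.]
185 tip from image [ 516.9 -350.   185. ] tcp px crop [308. 286.]
bar base [ 531.5 -341.3   15. ] [ 1.86938344 -1.03087111  3.0982485 ]
```

The image now puts the tip at about z 160, and the bar's base has moved 7 mm in +x, so the leg is being pushed. I'll continue in smaller steps and track the leg angle with image code.

Emit:
carry_out([
  [[0,4,2,-1,0,0,0],[0,8,4,-1,0,0,0],[0,12,6,-1,0,0,0],[0,16,8,-1,0,0,0],[0,20,10,-1,0,0,0]],
])

```text
time: 7.05
tool_pos: [540.7, -336.4, 176.7]
tcp_rot: [-180.0, 0.0, 43.6]
ft_force: [-0.2, -0.7, -0.4]
finger_gap: -0.0
```

```bash
cat >> h.py <<'E'
def barpos(q):
    a=np.radians(13.5);x=12+130*np.sin(q);y=62-130*np.cos(q);return np.array([490+x*np.cos(a)-y*np.sin(a),-278.5+x*np.sin(a)+y*np.cos(a)])
def track(show=False):
    im=cv2.GaussianBlur(viewer.snapshot("side"),(3,3),0).astype(float);out=[]
    for q in np.arange(0,1.11,.025):
        v=[]
        for z in range(20,90,5):
            u=proj("side",[*barpos(q),z]).round().astype(int);p=im[u[1],u[0]];v.append((p[0]-p[1])/(p.sum()+1))
        out.append((round(float(np.mean(v)),3),round(float(q),3)))
    s=r.sense();print("best",sorted(out)[::-1][:4],"t",s["time"],s["tool_pos"].round(1),s["ft_force"].round(1),"bar",[barpos(b[1]).round() for b in sorted(out)[::-1][:1]])
E
python3 -c "
from h import *
track();snap('side','s6.png',(230,270,350,380),6)"
```

```text
best [(0.27, 0.2), (0.27, 0.175), (0.202, 0.15), (0.187, 0.225)] t 7.1 [ 541.1 -336.2  176.7] [-0.1  0.6 -0.1] bar [array([ 542., -333.])]
```

View pics/s6.png

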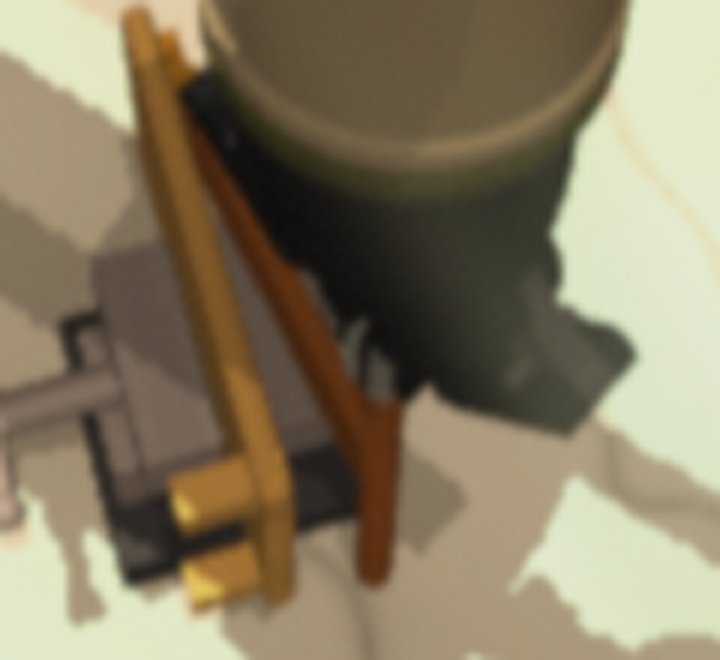

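```bash
python3 -c "
from h import *
for z in(157,176,195):print(z,atz('side',230+380/6,270+398/6,z))
print(((proj('side',[*barpos(.19),195])-[230,270])*6))
s=r.sense();print(s['ft_force'],s['joint_pos'],s['finger_gap'])"
```

```text
157 [ 540.8 -330.9  157. ]
176 [ 539.9 -338.   176. ]
195 [ 539.  -345.2  195. ]
[384.  355.2]
[-0.01924445 -0.62387092  0.57461617] [-3.64850037e+01  1.41496021e+01  8.15332325e+01  9.38514424e-03
  8.43197843e+01  9.85635134e+00] -0.020911944956407365
```

The tip is seen at z≈195 when the TCP is at 176, and the 3 N upward force fits that. The tip skimmed the bar's top and dragged the leg to q≈0.19, so shut tips sit about 19 mm higher than nominal. I back off above the bar, then come down gently while watching the force.

Emit:
carry_out([
  [[0,0,0,-25,0,0,0],[0,-14,-2,-25,0,0,0],[0,-28,-3,-25,0,0,0],[0,-28,-3,-10,0,0,0],[0,-28,-3,0,0,0,0]],
])

```text
time: 7.78
tool_pos: [517.0, -353.2, 174.3]
tcp_rot: [-179.8, 0.0, 43.6]
ft_force: [0.6, -0.3, -0.4]
finger_gap: 0.1
```

Emit:
carry_out([
  [[0,0,0,2,0,0,0],[0,0,0,4,0,0,0],[0,0,0,5,0,0,0],[0,0,0,6,0,0,0]],
])

```text
time: 8.28
tool_pos: [518.4, -353.7, 171.3]
tcp_rot: [180.0, -0.0, 43.7]
ft_force: [-0.1, -0.1, -0.3]
finger_gap: -0.2
```

```bash
python3 -c "
from h import *
track()"
```

```text
best [(0.268, 0.175), (0.257, 0.2), (0.201, 0.15), (0.162, 0.225)] t 8.325 [ 518.3 -353.6  171.1] [ 0.4 -0.2 -0.6] bar [array([ 539., -335.])]
```

No contact at z 171, where the nominal tip would already be at the panel top (152). That confirms the tips are higher, so I lower further.

Emit:
carry_out([
  [[0,0,0,3,0,0,0],[0,0,0,6,0,0,0],[0,0,0,9,0,0,0],[0,0,0,12,0,0,0],[0,0,0,12,0,0,0]],
])

```text
time: 8.95
tool_pos: [517.9, -353.5, 158.4]
tcp_rot: [-180.0, 0.0, 43.6]
ft_force: [-0.2, 0.1, 0.6]
finger_gap: -0.1
```

Emit:
carry_out([
  [[0,5,1,0,0,0,0],[0,10,3,0,0,0,0],[0,15,4,0,0,0,0],[0,20,5,0,0,0,0],[0,25,6,0,0,0,0]],
])

```text
time: 9.57
tool_pos: [540.7, -340.6, 158.9]
tcp_rot: [180.0, 0.0, 43.6]
ft_force: [-0.6, -0.7, -0.4]
finger_gap: 0.3
```

```bash
python3 -c "
from h import *
track()"
```

```text
best [(0.273, 0.3), (0.27, 0.275), (0.203, 0.325), (0.181, 0.25)] t 9.625 [ 541.1 -340.1  158.9] [ 0.2  0.4 -0.4] bar [array([ 554., -327.])]
```

The TCP-to-bar offset is now 17 mm, as it should be for pad contact, and q≈0.29. Continuing the push.

Emit:
carry_out([
  [[0,9,1,0,0,0,0],[0,18,2,0,0,0,0],[0,27,2,0,0,0,0],[0,36,2,0,0,0,0],[0,45,1,0,0,0,0]],
])

```text
time: 10.25
tool_pos: [574.0, -309.8, 158.9]
tcp_rot: [-180.0, -0.0, 43.6]
ft_force: [-1.0, -0.7, 0.4]
finger_gap: 0.1
```

Emit:
carry_out([
  [[0,8,-2,0,0,0,0],[0,16,-4,0,0,0,0],[0,24,-6,0,0,0,0],[0,32,-9,0,0,0,0],[0,36,-11,0,0,0,0]],
])

```text
time: 10.88
tool_pos: [592.3, -276.9, 158.9]
tcp_rot: [-180.0, -0.0, 43.7]
ft_force: [-0.6, 0.1, -0.1]
finger_gap: -0.1
```

```bash
python3 -c "
from h import *
track()"
```

```text
best [(0.133, 1.075), (0.132, 1.1), (0.131, 1.05), (0.131, 1.025)] t 10.925 [ 592.4 -276.6  158.9] [ 0.1  0.8 -0.6] bar [array([ 613., -249.])]
```

Emit:
carry_out([
  [[0,2,-1,0,0,0,0],[0,4,-2,0,0,0,0],[0,6,-3,0,0,0,0],[0,8,-4,0,0,0,0],[0,8,-4,0,0,0,0]],
])

```text
time: 11.55
tool_pos: [595.1, -268.9, 158.9]
tcp_rot: [-180.0, -0.0, 43.6]
ft_force: [-0.1, 0.3, -0.1]
finger_gap: 0.1
```

```bash
python3 -c "
from h import *
track();snap('side','s7.png',(220,200,380,350),5)"
```

```text
best [(0.13, 1.1), (0.129, 1.075), (0.128, 1.05), (0.127, 1.025)] t 11.6 [ 595.1 -269.   158.9] [-0.9  1.3  0.1] bar [array([ 614., -246.])]
```

View pics/s7.png

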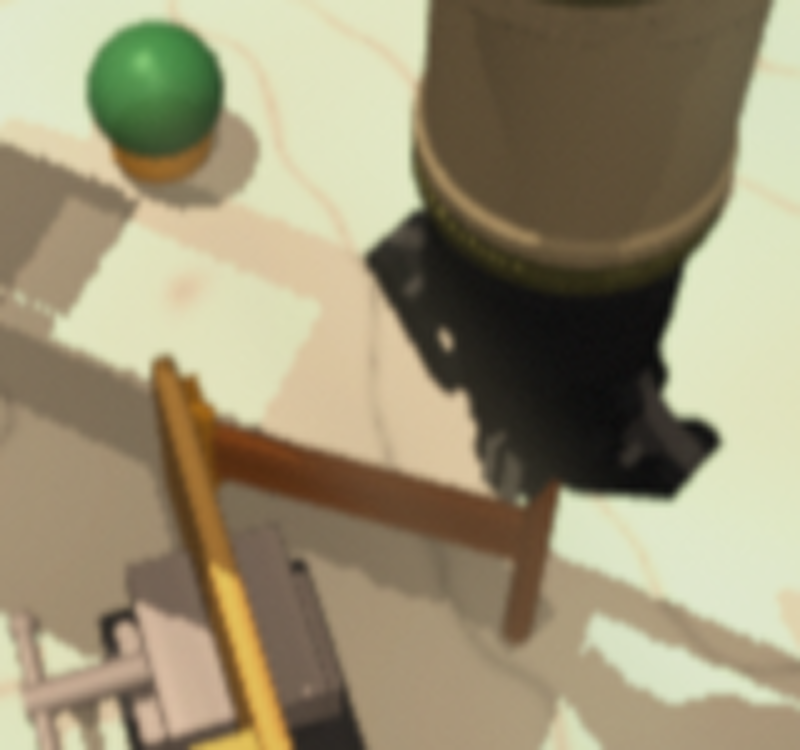

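The leg is well out, with the bar's base at crop (517,640) and the fingers still behind it. The stop force has not been felt yet, so I keep nudging.

Emit:
carry_out([
  [[0,2,-1,0,0,0,0],[0,4,-2,0,0,0,0],[0,6,-3,0,0,0,0],[0,7,-4,0,0,0,0],[0,7,-4,0,0,0,0]],
])

```text
time: 12.28
tool_pos: [596.2, -265.6, 159.0]
tcp_rot: [179.8, 0.3, 43.5]
ft_force: [-3.5, -17.2, -2.1]
finger_gap: -0.0
```

```bash
python3 - <<'E'
from h import *
a=np.radians(13.5);h=np.array([487.2,-215.4])
b=atz("side",220+517/5,200+640/5,15)[:2]
for p in (b,b+[0,5]):
    d=p-h;print(p,np.linalg.norm(d),np.arctan2(d[1],d[0])-a+np.pi/2)
s=r.sense();print(s["tool_pos"],s["ft_force"])
E
```

```text
[ 611.1 -263.8] 133.01793112208597 0.9627674897010354
[ 611.1 -258.8] 131.2812629433462 0.9982504227626408
[ 596.23218454 -265.55704388  159.02665507] [ -3.46295132 -17.23721311  -2.12111575]
```

A 17 N reaction shows the hard stop, and the image puts q at about 1.0. I back straight off and rise.

Emit:
carry_out([
  [[0,-8,0,0,0,0,0],[0,-20,0,0,0,0,0],[0,-35,0,0,0,0,0],[0,-45,0,-40,0,0,0],[0,-60,0,-90,0,0,0]],
])

```text
time: 12.9
tool_pos: [552.3, -302.6, 248.2]
tcp_rot: [-179.8, 0.0, 43.7]
ft_force: [0.7, -0.1, -0.0]
finger_gap: 0.0
```

Emit:
carry_out([
  [[0,-50,0,0,0,0,0],[0,-100,0,0,0,0,0],[0,-130,0,0,0,0,0],[0,-130,0,0,0,0,0]],
])

```text
time: 13.4
tool_pos: [457.8, -394.3, 249.0]
tcp_rot: [180.0, 0.0, 43.4]
ft_force: [-0.1, 0.0, -0.3]
finger_gap: 0.2
```

```bash
python3 -c "
from h import *
track();snap('side','s8.png',None,1.4)"
```

```text
best [(0.084, 1.1), (0.083, 1.075), (0.083, 1.05), (0.081, 1.025)] t 13.45 [ 458.9 -393.3  249. ] [-0.1  0.6  0. ] bar [array([ 614., -246.])]
```

View pics/s8.png

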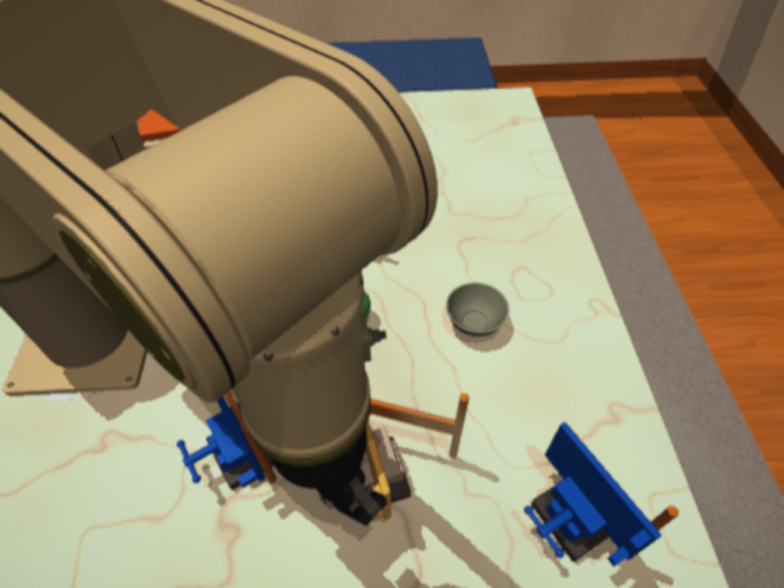

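```bash
python3 -c "
from h import *
p=atz('side',463/1.4,398/1.4,195)[:2];d=p-np.array([487.2,-215.4]);print(p,np.hypot(*d),np.arctan2(d[1],d[0])+np.pi/2-np.radians(13.5))
r.hand_in()"
```

```text
[ 610.  -258.5] 130.14395875337433 0.9976317681492151
the job is handed in; nothing more can be done
```

The prop leg of the steel-clamped stand is open at its stop, and I handed the job in at about 13.5 s.

**Method:** I pushed the foot bar from the panel's side with the fingers shut until a 17 N reaction showed the hard stop. Then I backed straight off and raised the gripper clear.

**Last checks:**
- After I withdrew, the image put the foot bar's top at (610, -258.5). That is 130.1 mm from the hinge at q ≈ 0.998, against a stop of 1.0.
- The wrist force was about zero.
- The bowl is at the same pixels as at the start.
- The arm hid most of the orb and all of the spare stand in the last picture, so I did not check them at the end. The tool's path stayed well away from both, and the orb stood normally in the previous picture.

**What failed or disagreed:**
- The first push passed just over the bar, and a second skimmed its top and dragged the leg to about q 0.19. The shut fingertips stood about 19 mm higher than nominal, so I lowered the tool to TCP z 159 for the push that worked.
- My colour tracker for the leg angle gave weak, unusable readings (about 1.1) once the leg was far out. The final angle comes from the pixel measurement instead.

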